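# Set out the stacked parts of a cable-end unit

## Robot

A 6-joint arm with a two-finger parallel gripper is mounted at the origin on the work surface. World frame = base frame: x ahead of the robot, y to its left, z up, the work surface at z = 0. Lengths are in mm, angles in rad, forces in N, time in s.
With the tool pointing down it reaches from about 350 to 850 mm from the base axis. Payload 8.1 kg.
Tool frame: the origin (TCP) lies midway between the tips of the shut fingers; the grasp point (between the pads) lies r.grip_depth behind it (r.grip_depth is the distance from the TCP to the grasp point, in mm); z points along the fingers, y is the line along which they close (so a half turn about z gives the same grasp; the last joint's range is limited). The gripper opens to 85 mm and grips with 20 to 120 N. Pads are 22 mm wide; open, the fingers measure 114 mm over their backs; the gripper's body (76 mm by 85 mm) begins 54 mm behind the grasp point. The pads swing forward as they close: fully open they stand 13 mm farther back than shut.
Start: joints at [-1.335, 0.13, 1.488, -0, 1.523, -0.085], TCP at [189.216, -569.388, 231.292] pointing down, gripper open.
Joint ranges: [-2.96, 2.96], [-0.89, 2.26], [0.02, 2.5], [-1.34, 4.48], [0, 2.73], [-2.66, 2.66]. Speed limits (rad/s): [2.39, 2.39, 2.79, 3.14, 3.14, 3.14].

## Interface

Orientations are given as [roll, pitch, yaw] about the fixed x, y, z axes, in that order (R = Rz(yaw) Ry(pitch) Rx(roll)).
In Python, from bench import readout, eyes, ticket, nets, r gives the robot as it stands.
- The arm moves only by the tool jog_arm, never from a script. Its argument "targets" is a list that holds one entry, the list of rows, each a list of 7 numbers: the turn, a rotation vector about the tool's x, y, z scaled (see below), then the shift along the tool's x, y, z scaled (see below), then the closure, from -1 (fully open) to 1 (shut). In form: [[[ax, ay, az, x, y, z, jaw], ...]]. A call has 1 to 12 rows; each row shifts and turns the commanded pose from where the row before left it, along the tool's axes as they then stand; what a row does not reach is not made up. The controller multiplies each number of a shift by 40 mm and each number of a turn by 0.12 rad. A row lasts 1/12 s, in which the tool goes at most 41.7 mm and 7.16 degrees, less where a joint would pass 70% of its speed; a pose out of reach is approached as far as the arm can. A call with a number of a shift or a turn outside -1 to 1 is refused whole. A call with a gripper value outside its range is refused whole. The fingers move at their own pace and stop on an object; "newtons" is the grip in N (left out, the last holds). Time passes only in rows, so rows that do not move let the fingers close. It gives the time, the measured TCP pose, the force, the opening and the grip force at its end, in the units of the state.
- readout.get_state(): the state, without advancing time (a new reading comes with each control period).
- eyes.snapshot(name): name is "side" or "top" or "wrist"; returns the picture (480x640x3 uint8, red, green, blue); there is no depth.
- eyes.camera_model(name): a dict with "mtx" (3x3 intrinsics, pixels), "R" (3x3) and "t" (3): a world point X has camera coordinates R X + t. Camera axes: x right, y down, z forward; pixel columns grow to the right and rows downward; lengths in mm; the calibration is good to about 2 mm. A picture is of the moment at which its call begins: read the wrist's pose just before it. camera_model takes no time and is no camera call; for the wrist camera it gives the pose at the moment of the call.
- ticket.close_job(): hands the job in; it is judged then, once.
Trained networks look in the newest picture that a camera, given by its name, has taken for a name from the list of things; names that differ only in an ending like _2 or _b are one class to them, and where a whole thing is asked for, a point or a joint stands for the part that bears it (a point fixed in the world has none). Each returns a list of dicts, best first, with "confidence" (0 to 1); they miss things now and then, are a little off and sometimes report something else, mostly with a low value. They report only what shows in the picture. A call takes as long as a camera call. They do not tell look-alikes from the thing itself.
- nets.recognise(camera, query): "bbox" ([centre column, centre row, width, height] in pixels, round what is visible of it).
- nets.masks_of(camera, query): "region" (480x640 bool, what is visible of it) and "bbox" ([centre column, centre row, width, height] in pixels, round what is visible of it).
- nets.landmark_of(camera, query): "point" ([column, row] in pixels: a listed point, or the origin of a listed thing).
The state is a dict: "time_s": time; "joint_positions": joint angles; "qvel": joint speeds; "tau": joint torques, N m; "eef_pos": TCP position; "orientation": TCP orientation; "ft_force": force on the tool from outside, world axes, zero at the start; "moment": the same for the moment, N m; "opening": finger opening in mm; "finger_force": force on a finger pad.
Only numpy, scipy, OpenCV 4.12 (cv2) and the standard library are available. Lean on these libraries where they do the work, as an engineer would, in place of code of your own. Each camera call takes 0.05 s, during which the arm holds its last target. There are 200 camera calls.

## Task

The aluminium and steel parts of a cable-end unit came to the soldering bench in a stack, with its last part lying next to it. Take the stack apart and set each part, the right way up, where it will be worked on: the slim round connector shell upright and pushed fully down midway along the gap between the sprung jaws of the blue vise, the finned heat sink in the middle of the preheater's square plate (within 15 mm), the broad round cover in the middle of the turntable (within 15 mm), and the rectangular housing flat on the floor of the shallow black tray, long side along the tray's long side. Set the parts down instead of dropping them, and leave the flux bottle and the glass vial standing where they are.

Things in the scene. Friction and masses are not known exactly. Their poses are not given: they have to be found in the camera images.
- shell: Connector shell: upright steel cylinder, 28 mm diameter, 60 mm high, with a dark bore and brass pins on its top; the lowest 6 mm taper to 22 mm diameter. About 90 g. Starts on top of the heat sink. Origin: centre of its underside, z up along its axis.
- heatsink: Heat sink: square block of dark anodised aluminium with upright fins (seen from above as narrow stripes along its x), 40 x 40 mm, 26 mm high; it may be gripped on either pair of sides. About 100 g. Starts as the middle of the stack, on the cover or on the housing. Origin: centre of its underside, x and y along its sides.
- cover: Round cover: plain aluminium disc, 60 mm diameter, 30 mm thick, lying flat. About 220 g. Either lies at the bottom of the stack or alone on the bench on the other side of the middle. Origin: centre of its underside, z up.
- housing: Housing: rectangular aluminium box, 96 mm long (its x), 54 mm wide (its y), 30 mm high, lying flat, with four dark screw heads on top. About 280 g. Either lies at the bottom of the stack or alone on the bench, whichever the cover does not. Origin: centre of its underside.
- vise: Blue vise, fixed: base 90 (x) x 100 (y) mm, flat seat 14 mm above the bench. Two grey jaws, 60 mm long along x, face each other across y: gap 24 mm, flared to 39 mm at their tops, 42 mm above the bench. Each jaw yields outwards up to 12 mm (spring 1.4 N + 0.35 N/mm); the shell, pushed down (some N), spreads them 2 mm each. Walls behind 35 mm high. Origin: on the bench under the gap's middle.
- preheater: Preheater (cold), fixed: grey box 110 x 110 mm with a knob and display on one side and a dark square plate, 80 x 80 mm, on top; the plate's upper face is 50 mm above the bench. Origin: on the bench under the middle of the plate.
- turntable: Turntable, fixed (it does not turn): flat round grey disc of 120 mm diameter with a dark rim line on a black foot; its upper face is 24 mm above the bench. Origin: on the bench under the disc's centre.
- tray: Shallow black tray, fixed: 126 mm long (its x) x 86 mm wide (its y), walls 4 mm thick and 8 mm high above the bench, inside floor 118 x 78 mm. Origin: on the bench under its middle. The inside floor is 4 mm above the bench.
- flux_bottle: Small capped flux bottle, 36 mm diameter, 85 mm high, standing loose in the middle of the bench. Leave it. Origin: centre of its underside.
- vial: Small glass vial, 28 mm diameter, 45 mm high, standing loose on the robot's left (+y). Leave it. Origin: centre of its underside.
Things that resemble listed ones, but are neither listed nor needed, are in the scene too. What is shaped like the cover but green or red is not meant.

How it is judged:
By the outcome, as a careful person would: the job done as asked, in the order asked, and still so for the second after the job is handed in, with the robot touching nothing.
It also fails if it takes over 144 s, if anything falls off the work surface, if the arm or the gripper's body presses on something with over 40 N, if the wrist force passes 120 N, or if a joint passes its speed limit or range.

## Working session

There is one attempt and no reset: what is moved stays moved. The work goes in short steps, Python scripts to look and compute and a tool call to move; the robot and the scene stay as the last step left them, time stands still between calls to the robot, and variables do not carry over. Pictures are saved under pics/ and viewed, at most 14 in all, crops included, and the job is handed in when it is done.

Besides the shell and the picture viewer there is one more tool, called after ">>>" by a JSON object that holds its "api" and its "payload". jog_arm: Moves the arm, as the interface text tells. Shifts and turns lie within -1 to 1; 1 stands for 40 mm of shift or 0.12 rad of turn. Its arguments: {"type":"object","properties":{"targets":{"type":"array","items":{"type":"array","items":{"type":"array","items":{"type":"number"}}}},"newtons":{"type":"number"}},"required":["targets"]}

```bash
ls; mkdir -p pics; python3 - <<'E'
from bench import readout, eyes, ticket, nets, r
import cv2,numpy as np
print(readout.get_state()); print(r.grip_depth)
for c in ("top","side"):
    im=eyes.snapshot(c); cv2.imwrite(f"pics/{c}0.png",im[:,:,::-1])
    m=eyes.camera_model(c); print(c,m)
    for q in "shell heatsink cover housing vise preheater turntable tray flux_bottle vial".split():
        for d in nets.landmark_of(c,q)[:4]: print(c,q,np.round(d["point"],1),round(d["confidence"],2))
E
```

```text
pics
{'time_s': 0.0, 'joint_positions': array([-1.33537297e+00,  1.31152208e-01,  1.48929631e+00,  8.70567120e-06,
        1.52299397e+00, -8.54048033e-02]), 'qvel': array([ 0.00114594, -0.00035403, -0.00058786,  0.00102427, -0.00051485,
       -0.00051649]), 'tau': array([-6.93983820e-04, -5.69394743e+01, -5.00555634e+01, -4.45012176e-05,
        1.47781981e-02, -1.42669620e-06]), 'eef_pos': array([ 189.10340499, -568.8371947 ,  230.24042593]), 'orientation': array([-3.13975030e+00, -1.66456376e-04,  3.20827588e-01]), 'ft_force': array([0.8879355 , 0.20263425, 0.1549808 ]), 'moment': array([-0.01873632, -0.00176229,  0.00293954]), 'finger_force': 0.0, 'opening': 85.14589129054346}
18.700000000000003
top {'mtx': array([[503.02946418,   0.        , 319.65795698],
       [  0.        , 503.02946418, 240.59332508],
       [  0.        ,   0.        ,   1.        ]]), 'R': array([[ 0.02081793, -0.99976176,  0.00656001],
       [-0.99748618, -0.02121418, -0.06761121],
       [ 0.06773427, -0.00513599, -0.99769018]]), 't': array([   4.68584896,  508.60516886, 1350.99093912])}
top shell [28
[... 529 characters left out ...]
      [  0.        ,   0.        ,   1.        ]]), 'R': array([[-0.73797145, -0.67455009,  0.01950162],
       [-0.51244478,  0.5413536 , -0.6665858 ],
       [ 0.43908824, -0.50191479, -0.74517317]]), 't': array([ 382.49603914,  298.20771508, 1129.91789119])}
side shell [321.5 281.5] 0.58
side heatsink [326.  292.8] 0.78
side cover [387.6 292.1] 0.96
side cover [383.3 247.1] 0.93
side cover [428.4 273.2] 0.81
side cover [317.2 244.4] 0.55
side housing [325.8 297.9] 0.83
side vise [167.7 390.5] 0.88
side preheater [244.5 254.9] 0.57
side turntable [329.1 195.4] 0.5
side turntable [322.8 294.4] 0.18
side tray [328.5 196.4] 0.77
side flux_bottle [316.2 244. ] 0.78
side vial [250.5 345.9] 0.57
```

```bash
cat > h.py <<'E'
from bench import readout, eyes, ticket, nets, r
import cv2,numpy as np
def px2w(c,p,z,m=None):
    m=m or eyes.camera_model(c); d=m["R"].T@np.linalg.solve(m["mtx"],[p[0],p[1],1]); o=-m["R"].T@m["t"]
    return (o+d*(z-o[2])/d[2])[:2]
def w2px(c,X,m=None):
    m=m or eyes.camera_model(c); q=m["mtx"]@(m["R"]@np.array(X,float)+m["t"]); return q[:2]/q[2]
E
python3 - <<'E'
import cv2
t=cv2.imread("pics/top0.png"); s=cv2.imread("pics/side0.png")
cv2.imwrite("pics/tc.png",cv2.resize(t[130:350,110:550],(800,400),interpolation=cv2.INTER_CUBIC))
from h import *
for q,p,z in [("shell",(286.5,264.6),56),("housing",(291,265),0),("c1",(366.7,309.9),0),("c2",(362.1,269.3),0),("c3",(329.8,294.3),0),("vise",(165.4,236.7),0),("pre",(279.7,188.3),0),("tt",(485.7,238.6),0),("tray",(377,192),0),("flux",(325.3,227.2),0),("vial",(227.5,252),0)]:
  print(q,px2w("top",p,z).round(1))
for q,p,z in [("c1",(387.6,292.1),0),("c2",(383.3,247.1),0),("c3",(428.4,273.2),0),("housing",(325.8,297.9),0),("vise",(167.7,390.5),0),("pre",(244.5,254.9),0),("tray",(328.5,196.4),0),("flux",(316.2,244),0),("vial",(250.5,345.9),0)]:
  print("side",q,px2w("side",p,z).round(1))
E
```

```text
shell [440.6 101.6]
housing [440.8  92.5]
c1 [ 322.7 -117.1]
c2 [ 433.1 -102.8]
c3 [363.  -15.5]
vise [511.3 439.7]
pre [652.5 129.1]
tt [ 524.8 -442.9]
tray [ 648.  -140.9]
flux [5.469e+02 5.000e-01]
vial [472.8 267.7]
side c1 [355.3 -12. ]
side c2 [ 440.7 -103.5]
side c3 [ 323.  -112.2]
side housing [439.5  87.9]
side vise [509.  441.9]
side pre [648.2 124. ]
side tray [ 638.3 -139. ]
side flux [555.8  -7.4]
side vial [468.2 273.4]
```

View pics/tc.png

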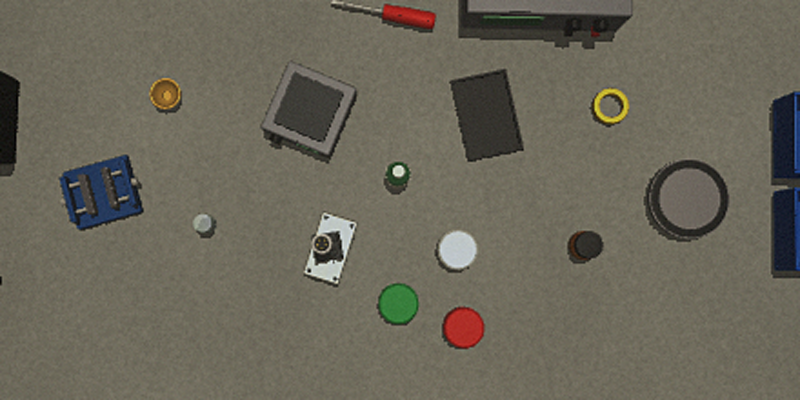

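View pics/side0.png

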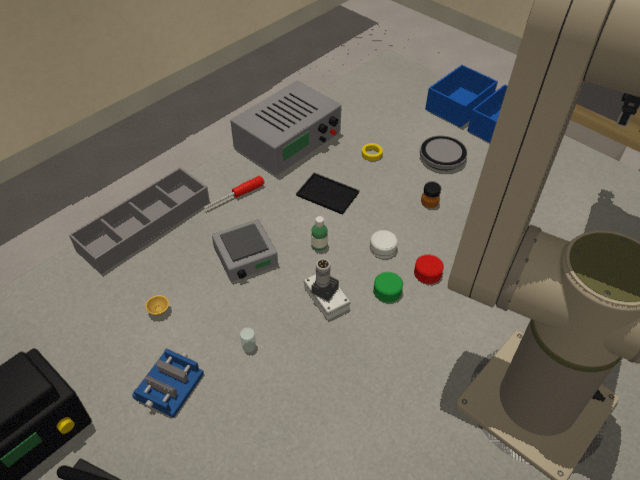

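Candidates for the cover (top picture): silver disc at (361,267), green at (329,297), red at (365,310). The silver one is plain aluminium, so I choose it. The stack at (290,265) is shell on heat sink on housing. The vise is at (165,236) and the preheater at (280,188). The tray is at (377,192) and the turntable at (486,238); the dark bottle at (432,265) is not the flux bottle, which is at (325,227).

```bash
python3 - <<'E'
from h import *
im=eyes.snapshot("top")
Z=dict(shell=116,heatsink=56,cover=30,housing=30,vise=35,preheater=50,turntable=24,tray=8)
for q,z in Z.items():
    for d in nets.masks_of("top",q)[:3]:
        g=d["region"].astype(np.uint8); c=max(cv2.findContours(g,0,1)[0],key=cv2.contourArea)[:,0]
        w=np.array([px2w("top",p,z) for p in c],np.float32); 
        rc=cv2.minAreaRect(w); print(q,round(d["confidence"],2),np.round(rc[0],1),np.round(rc[1],1),round(rc[2],1),"px",np.round(d["bbox"]))
cv2.imwrite("pics/crop1.png",cv2.resize(cv2.cvtColor(im,4)[220:330,250:400],(750,550),interpolation=cv2.INTER_CUBIC))
m=eyes.camera_model("wrist");print(m, r.grip_depth)
E
```

```text
heatsink 0.44 [438.4  90.9] [39.5 39.5] 1.2 px [290. 263.  12.  18.]
cover 0.89 [ 327.  -106.8] [58.4 58.9] 1.2 px [366. 310.  20.  20.]
cover 0.76 [440.2 -97.1] [56.4 59.2] 1.2 px [361. 270.  21.  23.]
cover 0.75 [358.2 -10. ] [55.9 58.9] 1.2 px [330. 298.  22.  21.]
housing 0.85 [437.3  89.7] [55.2 98.1] 73.0 px [293. 265.  31.  35.]
housing 0.65 [440.2 -97.1] [56.4 59.2] 1.2 px [361. 269.  24.  21.]
housing 0.52 [548.9  -7.6] [35.3 35.1] 1.2 px [327. 228.  15.  14.]
vise 0.57 [510.8 431.2] [ 91.1 116.2] 19.2 px [164. 233.  43.  38.]
preheater 0.7 [635.6 126.3] [113.5 122.9] 68.3 px [280. 189.  53.  54.]
turntable 0.71 [ 522.1 -441.1] [114.2 120.1] 1.2 px [490. 240.  44.  43.]
turntable 0.59 [549.5  -7.7] [35.4 35.3] 1.2 px [327. 227.  16.  15.]
tray 0.56 [ 644.9 -140.9] [127.   87.9] 13.8 px [378. 195.  38.  50.]
{'mtx': array([[343.92813141,   0.        , 317.1371586 ],
       [  0.        , 343.92813141, 243.08162951],
       [  0.        ,   0.        ,   1.        ]]), 'R': array([[ 3.14918890e-01, -9.49118523e-01, -3.48657611e-04],
       [-9.17171922e-01, -3.04413427e-01,  2.57153907e-01],
       [-2.44175672e-01, -8.06628439e-02, -9.66370398e-01]]), 't': array([-600.15689761,  -32.27945851,  379.22212094])} 18.700000000000003
```

View pics/crop1.png

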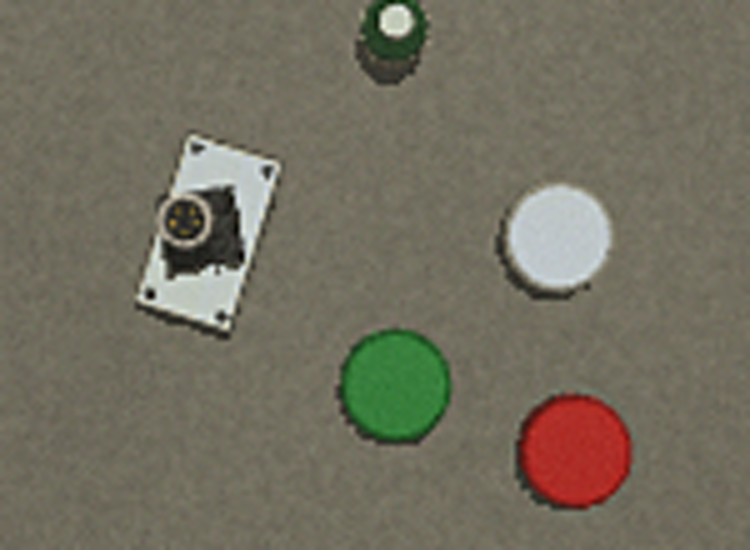

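>>> {"api": "jog_arm", "payload": {"targets": [[[0, 0, 0, 0.6, -0.76, -0.04, -1], [0, 0, 0, 0.62, -0.76, -0.04, -1], [0, 0, 0, 0.62, -0.76, -0.04, -1], [0, 0, 0, 0.62, -0.76, -0.04, -1], [0, 0, 0, 0.62, -0.76, -0.04, -1], [0, 0, 0, 0.62, -0.76, -0.04, -1], [0, 0, 0, 0.62, -0.76, -0.04, -1], [0, 0, 0, 0.62, -0.76, -0.04, -1], [0, 0, 0, 0.62, -0.76, -0.04, -1], [0, 0, 0, 0.62, -0.76, -0.04, -1], [0, 0, 0, 0.62, -0.76, -0.04, -1], [0, 0, 0, 0.62, -0.76, -0.04, -1]]]}}

```text
time_s: 2.55
eef_pos: [356.1, -127.9, 250.9]
orientation: [3.141, -0.001, 0.32]
ft_force: [1.6, 0.4, -0.3]
opening: 85.4
finger_force: 0.0
```

>>> {"api": "jog_arm", "payload": {"targets": [[[0, 0, -1, 0.5, -0.6, -0.04, -1], [0, 0, -1, 0.5, -0.6, -0.04, -1], [0, 0, -1, 0.4, -0.5, -0.04, -1], [0, 0, -1, 0.4, -0.5, 0, -1], [0, 0, -1, 0, 0, 0, -1], [0, 0, -1, 0, 0, 0, -1], [0, 0, -1, 0, 0, 0, -1], [0, 0, -1, 0, 0, 0, -1], [0, 0, -1, 0, 0, 0, -1], [0, 0, -1, 0, 0, 0, -1], [0, 0, -1, 0, 0, 0, -1], [0, 0, -1, 0, 0, 0, -1]]]}}

```text
time_s: 3.55
eef_pos: [377.9, -19.2, 255.5]
orientation: [3.141, 0.0, 1.767]
ft_force: [-0.2, 0.2, -0.4]
opening: 85.8
finger_force: 0.0
```

```bash
cat >> h.py <<'E'
def save(im,n): cv2.imwrite(f"pics/{n}.png",im[:,:,::-1])
def go(x,y,z,yaw=None):
    "remaining move from the present pose, in tool units (turn last, after the shift)"
    s=readout.get_state(); p=np.array(s["eef_pos"]); a=s["orientation"][2]
    d=np.array([x,y,z])-p; c,sn=np.cos(a),np.sin(a)
    u=np.array([c*d[0]+sn*d[1], sn*d[0]-c*d[1], -d[2]])/40
    print("pose",p.round(1),round(a,3),"units",u.round(2),"turn",None if yaw is None else round(-((yaw-a+np.pi/2)%np.pi-np.pi/2)/.12,2))
E
python3 - <<'E'
from h import *
im=eyes.snapshot("wrist"); m=eyes.camera_model("wrist"); save(im,"w1")
for q,z in dict(shell=56,heatsink=30,housing=0).items():
    for d in nets.landmark_of("wrist",q)[:2]: print(q,round(d["confidence"],2),np.round(d["point"]),px2w("wrist",d["point"],z,m).round(1))
for q,z in dict(shell=116,heatsink=56,housing=30).items():
    for d in nets.masks_of("wrist",q)[:1]:
        g=d["region"].astype(np.uint8); c=max(cv2.findContours(g,0,1)[0],key=cv2.contourArea)[:,0]
        w=np.array([px2w("wrist",p,z,m) for p in c],np.float32); rc=cv2.minAreaRect(w); print(q,[np.round(v,1) for v in rc])
E
```

```text
shell 0.92 [409. 110.] [442.3  98.7]
heatsink 0.83 [397. 116.] [438.1  94.4]
housing 0.92 [392. 123.] [441.   90.5]
heatsink [array([438.3,  93. ]), array([43.3, 40.6]), np.float64(11.7)]
housing [array([438.1,  89.3]), array([55.9, 96.5]), np.float64(73.8)]
```

View pics/w1.png

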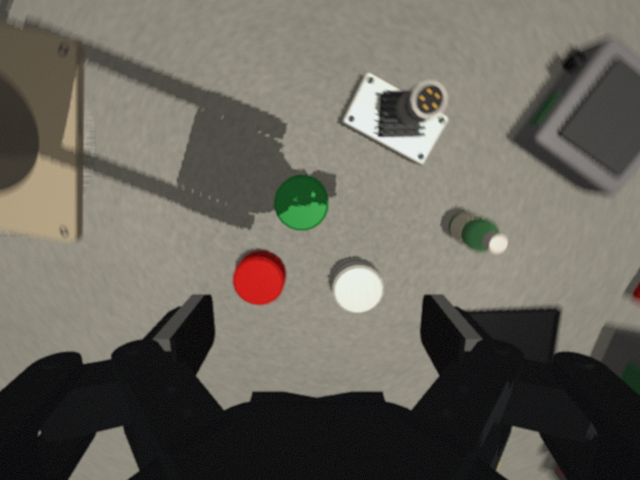

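The stack is at about (405,115) px, with the shell top at (430,98). The vial is out of view. I'll move over the shell and measure again.

```bash
python3 - <<'E'
from h import *
m=eyes.camera_model("wrist"); print(px2w("wrist",(430,98),116,m)); go(440,97,215,1.83)
E
```

```text
[444.41134369  99.59611988]
pose [377.9 -19.2 255.3] 1.758 units [2.57 2.07 1.01] turn -0.6
```

>>> {"api": "jog_arm", "payload": {"targets": [[[0, 0, 0, 0.6, 0.5, 0.2, -1], [0, 0, 0, 0.7, 0.5, 0.2, -1], [0, 0, 0, 0.7, 0.57, 0.2, -1], [0, 0, 0, 0.57, 0.5, 0.2, -1], [0, 0, -0.6, 0, 0, 0.2, -1], [0, 0, 0, 0, 0, 0, -1], [0, 0, 0, 0, 0, 0, -1]]]}}

```text
time_s: 4.48
eef_pos: [439.2, 97.4, 214.7]
orientation: [-3.14, -0.0, 1.831]
ft_force: [0.5, -0.8, -0.2]
opening: 85.9
finger_force: 0.0
```

```bash
python3 - <<'E'
from h import *
im=eyes.snapshot("wrist"); m=eyes.camera_model("wrist"); save(im,"w2")
for q,z in dict(shell=56,heatsink=30,housing=0).items():
    for d in nets.landmark_of("wrist",q)[:2]: print(q,round(d["confidence"],2),np.round(d["point"]),px2w("wrist",d["point"],z,m).round(1))
for q,z in dict(shell=116,heatsink=56,housing=30).items():
    for d in nets.masks_of("wrist",q)[:1]:
        g=d["region"].astype(np.uint8); c=max(cv2.findContours(g,0,1)[0],key=cv2.contourArea)[:,0]
        w=np.array([px2w("wrist",p,z,m) for p in c],np.float32); rc=cv2.minAreaRect(w); print(q,[np.round(v,1) for v in rc])
go(440,97,215,1.83)
E
```

```text
shell 0.65 [320. 224.] [442.4  99.2]
heatsink 0.59 [319. 226.] [444.   92.7]
heatsink 0.56 [314. 222.] [438.5  95. ]
shell [array([443.8, 101.9]), array([26.4, 36. ]), np.float64(14.8)]
heatsink [array([441.9,  94.9]), array([40. , 43.9]), np.float64(11.2)]
housing [array([418.5,  98.4]), array([57.8, 47.8]), np.float64(70.4)]
pose [440.   96.9 216. ] 1.831 units [0.   0.   0.02] turn 0.01
```

View pics/w2.png

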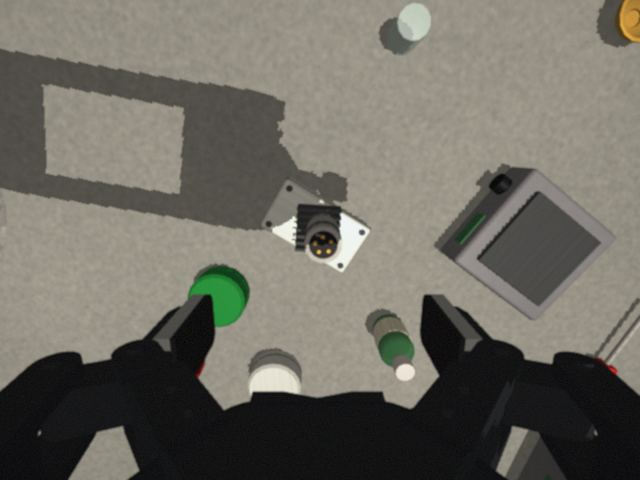

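Shell ring is centred at (322,243) px, heat-sink fins aligned with the picture's vertical, housing around (315,225).

```bash
python3 - <<'E'
from h import *
m=eyes.camera_model("wrist"); c=px2w("wrist",(322,243),116,m); print(c, px2w("top",(287,264),116)); go(*((c+[442.4,99.2])/2),87)
E
```

```text
[444.60393878  98.1504254 ] [440.9731846   96.75307932]
pose [440.   96.9 216. ] 1.831 units [0.02 0.1  3.22] turn None
```

>>> {"api": "jog_arm", "payload": {"targets": [[[0, 0, 0, 0, 0.08, 0.8, -1], [0, 0, 0, 0, 0, 0.8, -1], [0, 0, 0, 0, 0, 0.8, -1], [0, 0, 0, 0, 0, 0.6, -1], [0, 0, 0, 0, 0, 0.22, -1], [0, 0, 0, 0, 0, 0, 0.1], [0, 0, 0, 0, 0, 0, 0.1], [0, 0, 0, 0, 0, 0, 0.1], [0, 0, 0, 0, 0, 0, 0.1], [0, 0, 0, 0, 0, 0, 1], [0, 0, 0, 0, 0, 0, 1], [0, 0, 0, 0, 0, 0, 1]]], "newtons": 60}}

```text
time_s: 5.83
eef_pos: [444.2, 98.3, 88.4]
orientation: [3.139, 0.001, 1.833]
ft_force: [-1.9, -0.1, 6.4]
opening: 26.4
finger_force: 58.6
```

>>> {"api": "jog_arm", "payload": {"targets": [[[0, 0, 0, 0, 0, 0, 1], [0, 0, 0, 0, 0, 0, 1], [0, 0, 0, 0, 0, 0, 1], [0, 0, 0, 0, 0, 0, 1]]]}}

```text
time_s: 6.17
eef_pos: [444.2, 98.3, 88.5]
orientation: [3.139, 0.001, 1.833]
ft_force: [-1.4, -0.2, 7.1]
opening: 26.4
finger_force: 58.6
```

>>> {"api": "jog_arm", "payload": {"targets": [[[0, 0, 0, 0, 0, -0.3, 1], [0, 0, 0, 0, 0, -0.7, 1], [0, 0, 0, 0, 0, -1, 1], [0, 0, 0, 0.6, 0, -0.8, 1], [0, 0, 0, 0.95, -0.06, 0, 1], [0, 0, 0, 0.95, -0.06, 0, 1], [0, 0, 0, 0.95, -0.06, 0, 1], [0, 0, 0, 0.95, -0.06, 0, 1], [0, 0, 0, 0.95, -0.06, 0, 1], [0, 0, 0, 0.95, -0.06, 0, 1], [0, 0, 0, 0.95, -0.06, 0, 1], [0, 0, 0, 0.6, 0, 0, 1]]]}}

```text
time_s: 7.17
eef_pos: [343.6, 400.3, 199.3]
orientation: [3.141, -0.002, 1.835]
ft_force: [0.0, 0.0, -1.6]
opening: 26.3
finger_force: 59.2
```

```bash
python3 - <<'E'
from h import *
im=eyes.snapshot("wrist"); m=eyes.camera_model("wrist"); save(im,"w3")
for d in nets.landmark_of("wrist","vise")[:2]: print(round(d["confidence"],2),np.round(d["point"]),px2w("wrist",d["point"],0,m).round(1))
go(510,440,200,1.83)
g=cv2.cvtColor(im,cv2.COLOR_RGB2HSV); cv2.imwrite("pics/hs.png",g[:,:,1])
E
```

```text
0.68 [492. 227.] [518.7 441.5]
pose [343.7 400.5 199. ] 1.837 units [-0.14  4.27 -0.02] turn 0.06
```

View pics/w3.png

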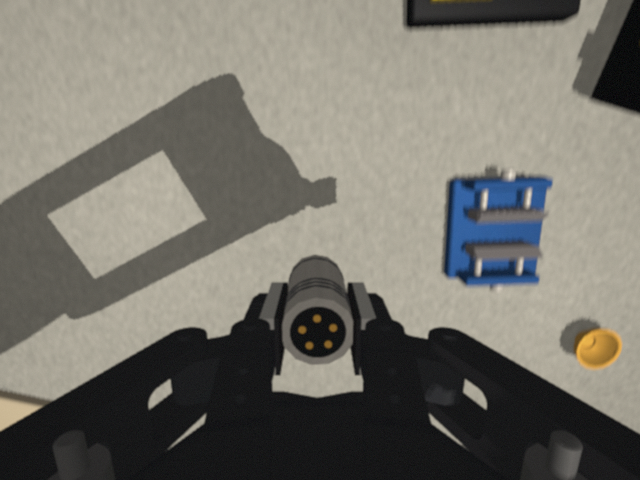

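The vise is at (497,232) px, jaws parallel to the picture's horizontal; the shell is held straight.

>>> {"api": "jog_arm", "payload": {"targets": [[[0, 0, 0, 0, 0.7, 0, 1], [0, 0, 0, -0.14, 0.9, 0, 1], [0, 0, 0, 0, 0.9, 0, 1], [0, 0, 0, 0, 0.9, 0, 1], [0, 0, 0, 0, 0.7, 0, 1], [0, 0, 0, 0, 0.17, 0, 1], [0, 0, 0, 0, 0, 0, 1], [0, 0, 0, 0, 0, 0, 1]]]}}

```text
time_s: 7.93
eef_pos: [511.6, 435.3, 198.3]
orientation: [-3.141, 0.0, 1.832]
ft_force: [-0.7, -0.5, -1.6]
opening: 26.3
finger_force: 59.5
```

```bash
python3 - <<'E'
from h import *
im=eyes.snapshot("wrist"); m=eyes.camera_model("wrist")
for d in nets.landmark_of("wrist","vise")[:2]: print(round(d["confidence"],2),np.round(d["point"]),px2w("wrist",d["point"],0,m).round(1))
p=w2px("wrist",(510,440,42),m); print(p); x,y=int(p[0]),int(p[1])
x0,y0=max(0,x-110),max(0,y-90); print(x0,y0)
save(cv2.resize(im[y0:y0+160,x0:x0+220],None,fx=3.6,fy=3.6,interpolation=cv2.INTER_CUBIC),"w4")
go(510,440,200,1.83)
E
```

```text
0.57 [323. 220.] [518.5 435.6]
[316.18313435 221.66994731]
206 131
pose [510.7 435.7 198.8] 1.833 units [ 0.11  0.01 -0.03] turn 0.03
```

View pics/w4.png

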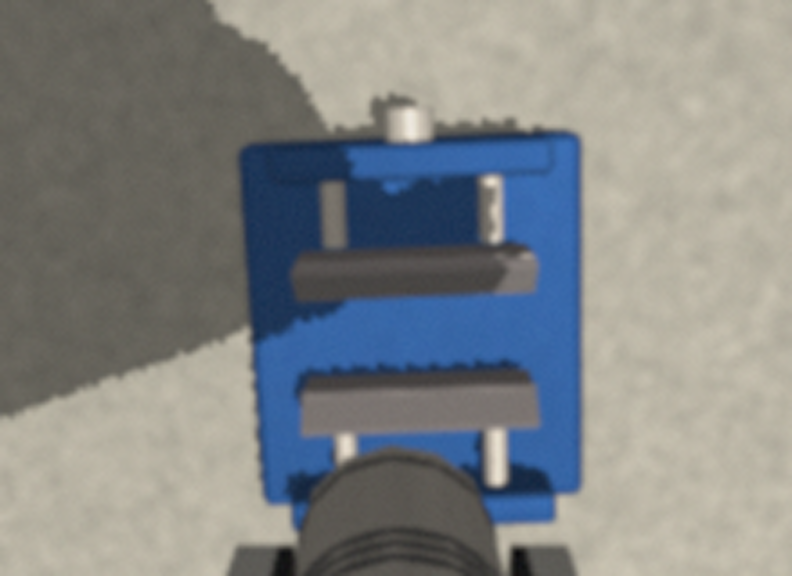

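```bash
python3 - <<'E'
from h import *
m=eyes.camera_model("wrist"); s=readout.get_state(); p=s["eef_pos"]
for z in (35,42): print(px2w("wrist",(321.8,226.8),z,m))
ring=px2w("wrist",(318,332),p[2]+28,m); print("shell-TCP",ring-p[:2], p)
ld=nets.landmark_of("top","vise"); 
g=eyes.snapshot("top"); 
for d in nets.landmark_of("top","vise")[:1]+[]: print(px2w("top",d["point"],0))
# blue base from the top view
h=cv2.cvtColor(g,cv2.COLOR_RGB2HSV); k=((h[:,:,0]>100)&(h[:,:,0]<130)&(h[:,:,1]>120)).astype(np.uint8); k[:,250:]=0
pts=np.argwhere(k)[:,::-1]; w=np.array([px2w("top",q,18) for q in pts],np.float32); print(len(w),cv2.minAreaRect(w))
go(510,440,200,1.83)
E
```

```text
[516.31301043 435.53206163]
[515.82489384 436.96974751]
shell-TCP [1.33670545 0.20004871] [510.74075731 435.71104046 198.78301781]
[520.45723402 435.91355732]
607 ((488.6566162109375, 517.241455078125), (88.3311538696289, 275.39813232421875), 16.85883331298828)
pose [510.8 436.  199.1] 1.834 units [ 0.1   0.01 -0.02] turn 0.03
```

>>> {"api": "jog_arm", "payload": {"targets": [[[0, 0, 0, -0.02, 0.12, 0.6, 1], [0, 0, 0, 0, 0, 0.9, 1], [0, 0, 0, 0, 0, 0.8, 1], [0, 0, 0, 0, 0, 0.4, 1], [0, 0, 0, 0, 0, 0, 1], [0, 0, 0, 0, 0, 0.2, 1], [0, 0, 0, 0, 0, 0.2, 1], [0, 0, 0, 0, 0, 0.1, 1], [0, 0, 0, 0, 0, 0.1, 1], [0, 0, 0, 0, 0, 0.1, 1], [0, 0, 0, 0, 0, 0.1, 1], [0, 0, 0, 0, 0, 0, 1]]], "newtons": 90}}

```text
time_s: 9.18
eef_pos: [517.0, 436.5, 58.5]
orientation: [3.141, -0.0, 1.833]
ft_force: [2.0, 0.5, -1.3]
opening: 25.5
finger_force: 88.7
```

>>> {"api": "jog_arm", "payload": {"targets": [[[0, 0, 0, 0, 0, 0.08, 1], [0, 0, 0, 0, 0, 0.08, 1], [0, 0, 0, 0, 0, 0.06, 1], [0, 0, 0, 0, 0, 0.06, 1], [0, 0, 0, 0, 0, 0, 1], [0, 0, 0, 0, 0, 0, 1]]]}}

```text
time_s: 9.68
eef_pos: [516.5, 436.3, 46.8]
orientation: [-3.141, 0.0, 1.833]
ft_force: [1.7, 0.2, -2.9]
opening: 25.3
finger_force: 88.6
```

>>> {"api": "jog_arm", "payload": {"targets": [[[0, 0, 0, 0, 0, 0.04, 1], [0, 0, 0, 0, 0, 0.04, 1], [0, 0, 0, 0, 0, 0, 1], [0, 0, 0, 0, 0, 0, 1]]]}}

```text
time_s: 10.02
eef_pos: [516.6, 436.7, 46.6]
orientation: [3.141, -0.0, 1.833]
ft_force: [-7.5, -4.5, 17.0]
opening: 25.6
finger_force: 90.9
```

```bash
python3 - <<'E'
from h import *
im=eyes.snapshot("wrist"); im2=eyes.snapshot("side")
a=cv2.resize(im[160:400,200:440],(520,520)); b=cv2.resize(im2[330:430,120:220],(270,270),interpolation=cv2.INTER_CUBIC)
o=np.zeros((520,790,3),np.uint8); o[:,:520]=a; o[:270,520:]=b; save(o,"w5"); print(readout.get_state()["ft_force"])
E
```

```text
[-6.14362621 -5.42559621 16.34360485]
```

View pics/w5.png

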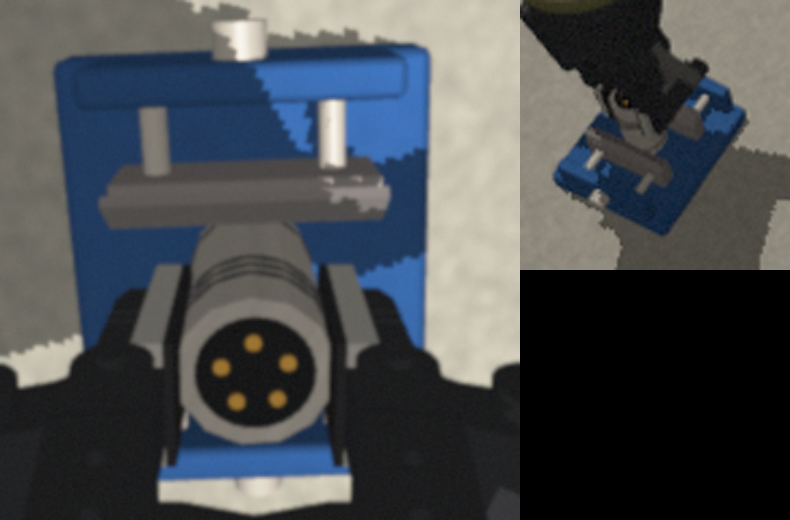

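The shell stands between the jaws and the arm stopped at the computed seat height with 17 N. Releasing.

>>> {"api": "jog_arm", "payload": {"targets": [[[0, 0, 0, 0, 0, 0, 0], [0, 0, 0, 0, 0, 0, -0.4], [0, 0, 0, 0, 0, 0, -0.6], [0, 0, 0, 0, 0, 0, -0.6], [0, 0, 0, 0, 0, 0, -0.6], [0, 0, 0, 0, 0, -0.5, -1], [0, 0, 0, 0, 0, -0.9, -1], [0, 0, 0, 0, 0, -1, -1], [0, 0, 0, 0, 0, -1, -1], [0, 0, 0, 0, 0, -0.8, -1], [0, 0, 0, 0, 0, 0, -1], [0, 0, 0, 0, 0, 0, -1]]]}}

```text
time_s: 11.12
eef_pos: [518.1, 437.6, 215.9]
orientation: [3.136, -0.002, 1.833]
ft_force: [0.4, -0.3, -1.4]
opening: 85.1
finger_force: 0.0
```

```bash
python3 - <<'E'
from h import *
im=eyes.snapshot("wrist"); m=eyes.camera_model("wrist"); im2=eyes.snapshot("side")
for d in nets.landmark_of("wrist","shell")[:1]+nets.landmark_of("wrist","vise")[:1]: print(round(d["confidence"],2),np.round(d["point"]),px2w("wrist",d["point"],14,m).round(1))
a=cv2.resize(im[140:360,200:420],(520,520),interpolation=cv2.INTER_CUBIC); b=cv2.resize(im2[330:430,120:220],(270,270),interpolation=cv2.INTER_CUBIC)
o=np.zeros((520,790,3),np.uint8); o[:,:520]=a; o[:270,520:]=b; save(o,"w6")
go(440,94,215,0.2)
E
```

```text
0.85 [310. 218.] [511.3 435.7]
0.81 [316. 216.] [516.2 439. ]
pose [515.6 435.7 209.5] 1.833 units [-7.76 -4.04 -0.14] turn -12.57
```

View pics/w6.png

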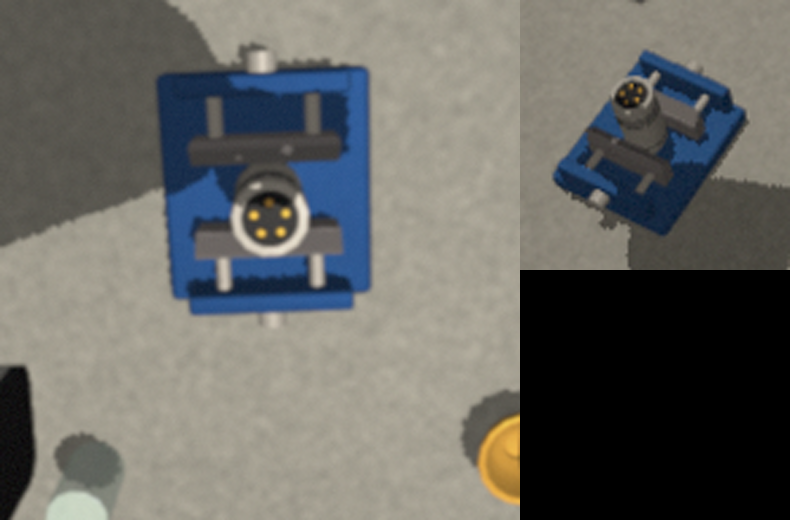

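The shell stands upright between the jaws, mid-gap (crop (270,217)). Next the heat sink.

>>> {"api": "jog_arm", "payload": {"targets": [[[0, 0, 0, -0.6, -0.3, 0, -1], [0, 0, 0, -0.9, -0.4, 0, -1], [0, 0, 0, -0.9, -0.4, 0, -1], [0, 0, 0, -0.9, -0.5, 0, -1], [0, 0, 0, -0.9, -0.5, 0, -1], [0, 0, 0, -0.9, -0.5, 0, -1], [0, 0, 0, -0.9, -0.5, 0, -1], [0, 0, 0, -0.9, -0.5, 0, -1], [0, 0, 0, -0.66, -0.4, 0, -1], [0, 0, 0, -0.2, -0.04, 0, -1], [0, 0, 0, 0, 0, 0, -1], [0, 0, 0, 0, 0, 0, -1]]]}}

```text
time_s: 12.32
eef_pos: [440.6, 94.8, 211.2]
orientation: [-3.14, -0.001, 1.831]
ft_force: [0.4, 0.1, -1.0]
opening: 85.3
finger_force: 0.0
```

```bash
cat >> h.py <<'E'
def tri(obs):
    "obs: list of (camera model, pixel) -> world point"
    A=[];b=[]
    for m,p in obs:
        d=m["R"].T@np.linalg.solve(m["mtx"],[p[0],p[1],1]); d/=np.linalg.norm(d); o=-m["R"].T@m["t"]; P=np.eye(3)-np.outer(d,d); A.append(P); b.append(P@o)
    return np.linalg.lstsq(np.vstack(A),np.hstack(b),rcond=None)[0]
def rect(c,q,z,m=None,n=1):
    for d in nets.masks_of(c,q)[:n]:
        g=d["region"].astype(np.uint8); k=max(cv2.findContours(g,0,1)[0],key=cv2.contourArea)[:,0]
        w=np.array([px2w(c,p,z,m) for p in k],np.float32); rc=cv2.minAreaRect(w); print(q,round(d["confidence"],2),[np.round(v,1) for v in rc])
def lm(c,q,z,m=None):
    for d in nets.landmark_of(c,q)[:2]: print(q,round(d["confidence"],2),np.round(d["point"]),px2w(c,d["point"],z,m).round(1))
E
python3 - <<'E'
from h import *
print(tri([(eyes.camera_model("side"),(160.7,365.2)),(eyes.camera_model("top"),w2px("top",(516.5,436.3,74)))]))
im=eyes.snapshot("wrist"); m=eyes.camera_model("wrist")
for q,z in dict(heatsink=30,housing=0,preheater=0).items(): lm("wrist",q,z,m)
for q,z in dict(heatsink=56,housing=30,preheater=50).items(): rect("wrist",q,z,m)
save(im[100:400,150:640],"w7"); go(440,93,215,1.766)
E
```

```text
[516.26027418 435.9816809   74.2956084 ]
heatsink 0.91 [314. 223.] [439.1  93.8]
preheater 0.86 [510. 234.] [643.8 130. ]
heatsink 0.88 [array([441.4,  95.9]), array([40.2, 43.7]), np.float64(11.1)]
housing 0.79 [array([420. ,  98.3]), array([57.3, 54. ]), np.float64(74.2)]
preheater 0.81 [array([631. , 132.1]), array([107.9, 130.2]), np.float64(69.2)]
pose [440.9  95.6 211.9] 1.834 units [-0.06 -0.04 -0.08] turn 0.57
```

View pics/w7.png

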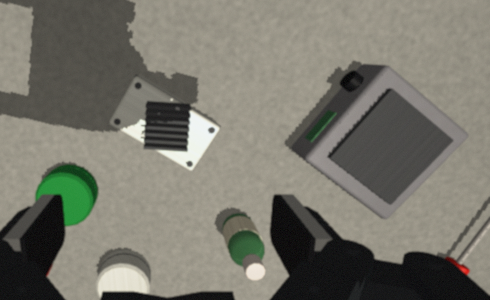

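>>> {"api": "jog_arm", "payload": {"targets": [[[0, 0, 0.58, -0.03, -0.03, 0.6, -1], [0, 0, 0, 0, 0, 0.9, -1], [0, 0, 0, 0, 0, 0.9, -1], [0, 0, 0, 0, 0, 0.9, -1], [0, 0, 0, 0, 0, 0.7, -1], [0, 0, 0, 0, 0, 0.4, -1], [0, 0, 0, 0, 0, 0.15, -1], [0, 0, 0, 0, 0, 0, -1], [0, 0, 0, 0, 0, 0, -0.1], [0, 0, 0, 0, 0, 0, -0.1], [0, 0, 0, 0, 0, 0, -0.1], [0, 0, 0, 0, 0, 0, -0.1]]], "newtons": 50}}

```text
time_s: 13.67
eef_pos: [441.3, 93.4, 31.6]
orientation: [3.139, 0.0, 1.763]
ft_force: [0.9, 1.4, 1.0]
opening: 46.7
finger_force: 0.0
```

>>> {"api": "jog_arm", "payload": {"targets": [[[0, 0, 0, 0, 0, 0, 0.1], [0, 0, 0, 0, 0, 0, 0.3], [0, 0, 0, 0, 0, 0, 0.5], [0, 0, 0, 0, 0, 0, 1], [0, 0, 0, 0, 0, 0, 1], [0, 0, 0, 0, 0, 0, 1]]]}}

```text
time_s: 14.17
eef_pos: [441.2, 93.4, 31.4]
orientation: [3.139, 0.0, 1.763]
ft_force: [-2.3, 0.1, 6.5]
opening: 39.2
finger_force: 50.9
```

>>> {"api": "jog_arm", "payload": {"targets": [[[0, 0, 0, 0, 0, -0.3, 1], [0, 0, 0, 0, 0, -0.7, 1], [0, 0, 0, 0, 0, -0.9, 1], [0, 0, 0, 0, 0.3, -0.9, 1], [0, 0, 0, 0, 0.8, -0.3, 1], [0, 0, 0, 0, 0.9, 0, 1], [0, 0, 0, -0.15, 0.9, 0, 1], [0, 0, 0, 0, 0.9, 0, 1], [0, 0, 0, 0, 0.9, 0, 1], [0, 0, 0, 0, 0.47, 0, 1], [0, 0, 0, 0, 0, 0, 1], [0, 0, 0, 0, 0, 0, 1]]]}}

```text
time_s: 15.17
eef_pos: [644.3, 126.9, 153.2]
orientation: [-3.14, -0.0, 1.763]
ft_force: [-0.9, -0.4, -1.7]
opening: 39.1
finger_force: 51.1
```

```bash
python3 - <<'E'
from h import *
im=eyes.snapshot("wrist"); m=eyes.camera_model("wrist")
lm("wrist","preheater",0,m); rect("wrist","preheater",50,m)
lm("wrist","heatsink",130,m); lm("top","preheater",0)
save(im[100:400,120:520],"w8"); go(645,127,53)
E
```

```text
preheater 0.89 [array([641.2, 130.4]), array([106.1, 114.7]), np.float64(69.1)]
heatsink 0.9 [315. 298.] [645.2 117.6]
preheater 0.64 [280. 194.] [637.1 128.4]
pose [643.4 126.8 154.4] 1.763 units [-0.    0.04  2.54] turn None
```

View pics/w8.png

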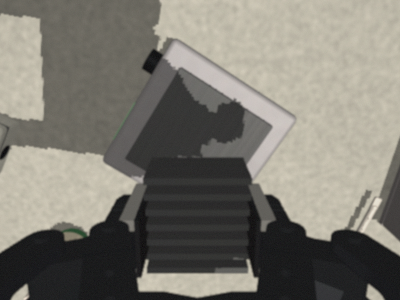

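```bash
python3 - <<'E'
from h import *
m=eyes.camera_model("wrist"); f=lambda u,v:px2w("wrist",(u+120,v+100),50,m)
t,rr,l=f(180,67),f(272,127),f(126,159); s=rr-t; n=np.array([-s[1],s[0]]); 
print("side",np.linalg.norm(s),np.linalg.norm(l-t)); 
for sg in (1,-1): print(t+s/2+sg*n/2)
print("LR mid",(l+rr)/2)
g=readout.get_state()["eef_pos"]
print(g, px2w("top",(279.7,188.3),0))
E
```

```text
side 79.85427624785427 79.58011605436928
[674.15170859 200.39119789]
[644.58978733 126.21034964]
LR mid [645.41904349 126.03686817]
[643.39819451 126.83996264 154.43930365] [652.47733001 129.0732463 ]
```

>>> {"api": "jog_arm", "payload": {"targets": [[[0, 0, 0, 0, 0.05, 0.5, 1], [0, 0, 0, 0, 0, 0.8, 1], [0, 0, 0, 0, 0, 0.7, 1], [0, 0, 0, 0, 0, 0.3, 1], [0, 0, 0, 0, 0, 0.1, 1], [0, 0, 0, 0, 0, 0, 1], [0, 0, 0, 0, 0, 0.05, 1], [0, 0, 0, 0, 0, 0.05, 1], [0, 0, 0, 0, 0, 0, 1], [0, 0, 0, 0, 0, 0, 1]]]}}

```text
time_s: 16.25
eef_pos: [646.9, 127.4, 55.4]
orientation: [3.14, 0.0, 1.763]
ft_force: [0.1, -0.4, -1.3]
opening: 39.4
finger_force: 51.1
```

>>> {"api": "jog_arm", "payload": {"targets": [[[0, 0, 0, 0, 0, 0.04, 1], [0, 0, 0, 0, 0, 0.03, 1], [0, 0, 0, 0, 0, 0.03, 1], [0, 0, 0, 0, 0, 0, 1]]]}}

```text
time_s: 16.58
eef_pos: [646.6, 127.4, 51.5]
orientation: [3.141, 0.0, 1.763]
ft_force: [-5.2, -1.1, 7.2]
opening: 38.8
finger_force: 52.1
```

Contact (7 N). Releasing and lifting.

>>> {"api": "jog_arm", "payload": {"targets": [[[0, 0, 0, 0, 0, 0, 0], [0, 0, 0, 0, 0, 0, -0.4], [0, 0, 0, 0, 0, 0, -0.6], [0, 0, 0, 0, 0, 0, -0.6], [0, 0, 0, 0, 0, 0, -0.6], [0, 0, 0, 0, 0, -0.5, -1], [0, 0, 0, 0, 0, -0.9, -1], [0, 0, 0, 0, 0, -1, -1], [0, 0, 0, 0, 0, -1, -1], [0, 0, 0, 0, 0, -0.5, -1], [0, 0, 0, 0, 0, 0, -1], [0, 0, 0, 0, 0, 0, -1]]]}}

```text
time_s: 17.58
eef_pos: [647.3, 127.5, 208.4]
orientation: [3.137, 0.0, 1.763]
ft_force: [0.9, -0.5, -0.2]
opening: 85.4
finger_force: 0.0
```

```bash
python3 - <<'E'
from h import *
im=eyes.snapshot("wrist"); m=eyes.camera_model("wrist")
lm("wrist","heatsink",50,m); rect("wrist","heatsink",76,m)
save(im,"w9"); go(439,-102,200,0)
E
```

```text
heatsink 0.79 [313. 225.] [643.1 128.4]
heatsink 0.58 [array([645.6, 129.5]), array([40.2, 44.2]), np.float64(11.0)]
pose [645.  127.2 203.7] 1.763 units [-4.64 -6.15  0.09] turn -11.49
```

>>> {"api": "jog_arm", "payload": {"targets": [[[0, 0, 0, -0.4, -0.5, 0, -1], [0, 0, 0, -0.6, -0.75, 0, -1], [0, 0, 0, -0.6, -0.75, 0, -1], [0, 0, 0, -0.6, -0.75, 0, -1], [0, 0, 0, -0.6, -0.75, 0, -1], [0, 0, 0, -0.6, -0.75, 0, -1], [0, 0, 0, -0.5, -0.75, 0, -1], [0, 0, 0, -0.4, -0.6, 0, -1], [0, 0, 0, -0.34, -0.5, 0, -1], [0, 0, 0, 0, -0.05, 0, -1], [0, 0, 0, 0, 0, 0, -1], [0, 0, 0, 0, 0, 0, -1]]]}}

```text
time_s: 18.73
eef_pos: [439.8, -101.6, 205.0]
orientation: [-3.14, -0.001, 1.763]
ft_force: [-0.8, -0.5, -0.5]
opening: 85.6
finger_force: 0.0
```

```bash
python3 - <<'E'
from h import *
im=eyes.snapshot("wrist"); m=eyes.camera_model("wrist")
for d in nets.masks_of("wrist","cover")[:4]:
    g=d["region"]; k=max(cv2.findContours(g.astype(np.uint8),0,1)[0],key=cv2.contourArea)[:,0]
    w=np.array([px2w("wrist",p,30,m) for p in k],np.float32); print(round(d["confidence"],2),im[g].mean(0).round(),cv2.minAreaRect(w))
lm("wrist","cover",0,m)
save(im,"w10"); go(439,-101,200)
E
```

```text
0.92 [113.  20.  18.] ((331.22296142578125, -106.37152862548828), (66.30543518066406, 58.78661346435547), 39.35814666748047)
0.83 [185. 186. 180.] ((442.8111267089844, -96.91295623779297), (60.493263244628906, 58.02794647216797), 81.68856811523438)
0.65 [ 38. 109.  50.] ((362.335693359375, -13.176155090332031), (59.26300811767578, 61.85257339477539), 51.77503967285156)
cover 0.84 [206. 204.] [ 327.4 -109.5]
cover 0.81 [321. 214.] [444.4 -97.7]
pose [ 440.5 -101.1  205.6] 1.764 units [ 0.01 -0.04  0.14] turn None
```

View pics/w10.png

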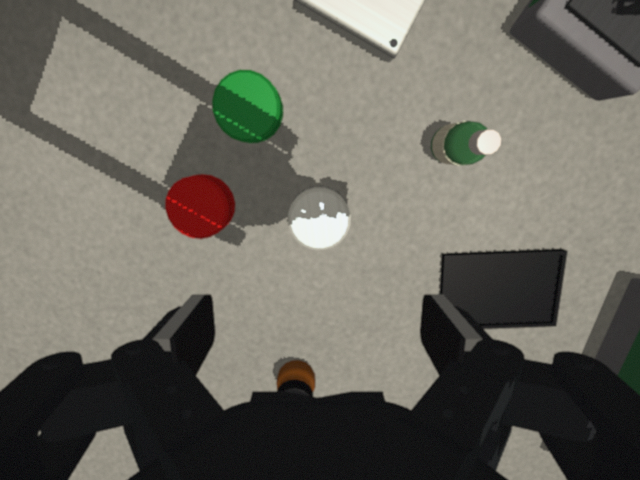

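>>> {"api": "jog_arm", "payload": {"targets": [[[0, 0, 0, 0.08, 0.07, 0.6, -1], [0, 0, 0, 0, 0, 1, -1], [0, 0, 0, 0, 0, 1, -1], [0, 0, 0, 0, 0, 1, -1], [0, 0, 0, 0, 0, 0.8, -1], [0, 0, 0, 0, 0, 0.4, -1], [0, 0, 0, 0, 0, 0.25, -1], [0, 0, 0, 0, 0, 0, -1], [0, 0, 0, 0, 0, 0, -0.5], [0, 0, 0, 0, 0, 0, -0.3], [0, 0, 0, 0, 0, 0, 0], [0, 0, 0, 0, 0, 0, 0.5]]], "newtons": 60}}

```text
time_s: 19.88
eef_pos: [444.3, -98.8, 6.5]
orientation: [3.138, 0.002, 1.763]
ft_force: [-1.1, 0.5, 5.9]
opening: 57.8
finger_force: 65.1
```

>>> {"api": "jog_arm", "payload": {"targets": [[[0, 0, 0, 0, 0, 0, 1], [0, 0, 0, 0, 0, 0, 1], [0, 0, 0, 0, 0, 0, 1], [0, 0, 0, 0, 0, 0, 1]]]}}

```text
time_s: 20.22
eef_pos: [444.2, -98.8, 6.5]
orientation: [3.138, 0.002, 1.763]
ft_force: [-0.8, 1.3, 5.4]
opening: 57.6
finger_force: 65.1
```

>>> {"api": "jog_arm", "payload": {"targets": [[[0, 0, 0, 0, 0, -0.3, 1], [0, 0, 0, 0, 0, -0.7, 1], [0, 0, 0, 0, 0, -1, 1], [0, 0, 0, 0, 0, -1, 1], [0, 0, 0, 0, 0, -1, 1], [0, 0, 0, -0.6, 0, -0.7, 1], [0, 0, 0, -0.9, 0.1, 0, 1], [0, 0, 0, -1, 0.1, 0, 1], [0, 0, 0, -1, 0.1, 0, 1], [0, 0, 0, -1, 0, 0, 1], [0, 0, 0, -1, 0, 0, 1], [0, 0, 0, -1, 0, 0, 1]]]}}

```text
time_s: 21.22
eef_pos: [504.2, -353.4, 193.5]
orientation: [3.14, 0.002, 1.763]
ft_force: [1.0, -0.1, -2.5]
opening: 57.6
finger_force: 65.2
```

>>> {"api": "jog_arm", "payload": {"targets": [[[0, 0, 0, -0.9, 0, 0, 1], [0, 0, 0, -0.7, 0, 0, 1], [0, 0, 0, -0.4, 0, 0, 1], [0, 0, 0, 0, 0, 0, 1], [0, 0, 0, 0, 0, 0, 1]]]}}

```text
time_s: 21.63
eef_pos: [519.0, -430.5, 192.7]
orientation: [3.141, 0.0, 1.762]
ft_force: [-0.0, -0.4, -2.7]
opening: 57.7
finger_force: 65.2
```

```bash
python3 - <<'E'
from h import *
im=eyes.snapshot("wrist"); m=eyes.camera_model("wrist")
lm("wrist","turntable",0,m); rect("wrist","turntable",24,m)
eyes.snapshot("top"); lm("top","turntable",0)
z=readout.get_state()["eef_pos"][2]-6.5
lm("wrist","cover",z,m)
save(im[60:420,:],"w11"); go(523,-442,200)
E
```

```text
turntable 0.76 [318. 232.] [ 523.3 -442. ]
turntable 0.61 [array([ 522.6, -424. ]), array([121.1,  83.4]), np.float64(8.8)]
turntable 0.74 [488. 240.] [ 520.2 -449. ]
cover 0.78 [321. 292.] [ 521.7 -427.7]
pose [ 519.3 -428.7  192.6] 1.764 units [-0.34  0.03 -0.18] turn None
```

View pics/w11.png

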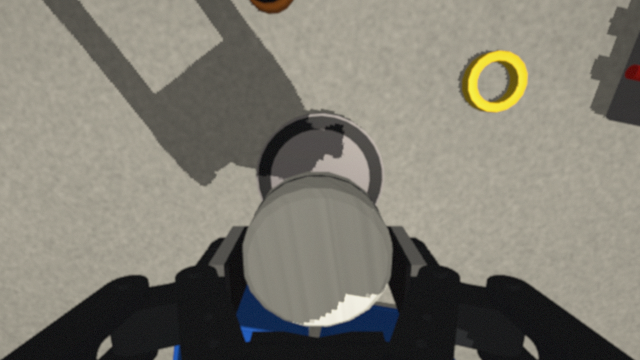

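>>> {"api": "jog_arm", "payload": {"targets": [[[0, 0, 0, -0.35, 0.02, 0.4, 1], [0, 0, 0, 0, 0, 0.8, 1], [0, 0, 0, 0, 0, 0.9, 1], [0, 0, 0, 0, 0, 0.9, 1], [0, 0, 0, 0, 0, 0.6, 1], [0, 0, 0, 0, 0, 0.25, 1], [0, 0, 0, 0, 0, 0, 1], [0, 0, 0, 0, 0, 0, 1]]]}}

```text
time_s: 22.6
eef_pos: [522.9, -443.2, 39.0]
orientation: [3.141, 0.0, 1.764]
ft_force: [0.2, -0.8, -0.9]
opening: 57.8
finger_force: 65.1
```

>>> {"api": "jog_arm", "payload": {"targets": [[[0, 0, 0, 0, 0, 0.08, 1], [0, 0, 0, 0, 0, 0.05, 1], [0, 0, 0, 0, 0, 0.04, 1], [0, 0, 0, 0, 0, 0.03, 1], [0, 0, 0, 0, 0, 0, 1], [0, 0, 0, 0, 0, 0, 1]]]}}

```text
time_s: 23.1
eef_pos: [522.8, -443.5, 30.6]
orientation: [3.141, 0.001, 1.763]
ft_force: [0.1, 0.2, -0.0]
opening: 57.5
finger_force: 65.3
```

>>> {"api": "jog_arm", "payload": {"targets": [[[0, 0, 0, 0, 0, 0.03, 1], [0, 0, 0, 0, 0, 0, 1], [0, 0, 0, 0, 0, 0, 1]]]}}

```text
time_s: 23.35
eef_pos: [522.8, -443.5, 30.6]
orientation: [3.141, 0.001, 1.763]
ft_force: [-4.5, 4.2, 9.1]
opening: 57.6
finger_force: 66.2
```

>>> {"api": "jog_arm", "payload": {"targets": [[[0, 0, 0, 0, 0, 0, -0.5], [0, 0, 0, 0, 0, 0, -0.8], [0, 0, 0, 0, 0, 0, -1], [0, 0, 0, 0, 0, 0, -1], [0, 0, 0, 0, 0, 0, -1], [0, 0, 0, 0, 0, -0.5, -1], [0, 0, 0, 0, 0, -0.9, -1], [0, 0, 0, 0, 0, -1, -1], [0, 0, 0, 0, 0, -1, -1], [0, 0, 0, 0, 0, -1, -1], [0, 0, 0, 0, 0, 0, -1], [0, 0, 0, 0, 0, 0, -1]]]}}

```text
time_s: 24.35
eef_pos: [524.3, -444.9, 209.9]
orientation: [3.137, 0.007, 1.763]
ft_force: [0.0, 0.5, -1.4]
opening: 85.7
finger_force: 0.0
```

```bash
python3 - <<'E'
from h import *
im=eyes.snapshot("wrist"); m=eyes.camera_model("wrist")
lm("wrist","turntable",0,m); rect("wrist","turntable",24,m)
lm("wrist","cover",24,m);rect("wrist","cover",54,m)
save(im[60:420,:],"w12"); go(438.5,89.5,215,1.28)
E
```

```text
turntable 0.87 [array([ 523.5, -441.1]), array([117.3, 117.7]), np.float64(23.0)]
cover 0.94 [320. 213.] [ 525.6 -435.7]
cover 0.63 [array([ 522.1, -438.5]), array([57.2, 59.7]), np.float64(11.0)]
pose [ 521.7 -442.4  202.2] 1.763 units [13.45  0.5  -0.32] turn 4.03
```

View pics/w12.png

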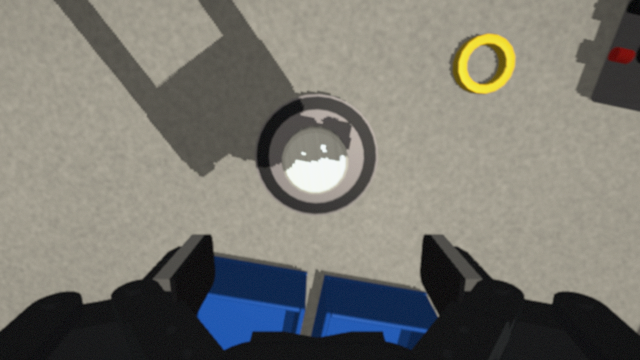

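The silver cover sits in the middle of the turntable (both centred near (317,155) in the crop). Now the housing.

>>> {"api": "jog_arm", "payload": {"targets": [[[0, 0, 0, 0.6, 0, -0.1, -1], [0, 0, 0, 1, 0, -0.1, -1], [0, 0, 0, 1, 0.05, -0.1, -1], [0, 0, 0, 1, 0.05, 0, -1], [0, 0, 0, 1, 0.05, 0, -1], [0, 0, 0, 1, 0.05, 0, -1], [0, 0, 0, 1, 0.05, 0, -1], [0, 0, 0, 1, 0.05, 0, -1], [0, 0, 0, 1, 0.05, 0, -1], [0, 0, 0, 1, 0.05, 0, -1], [0, 0, 0, 1, 0.05, 0, -1], [0, 0, 0, 1, 0.05, 0, -1]]]}}

```text
time_s: 25.6
eef_pos: [452.0, 17.8, 215.6]
orientation: [-3.14, -0.001, 1.763]
ft_force: [1.0, 0.4, -0.0]
opening: 85.6
finger_force: 0.0
```

>>> {"api": "jog_arm", "payload": {"targets": [[[0, 0, 0, 0.9, 0, 0, -1], [0, 0, 0, 0.7, 0, 0, -1], [0, 0, 1, 0.25, 0, 0, -1], [0, 0, 1, 0, 0, 0, -1], [0, 0, 1, 0, 0, 0, -1], [0, 0, 1, 0, 0, 0, -1], [0, 0, 1, 0, 0, 0, -1], [0, 0, 1, 0, 0, 0, -1], [0, 0, 1, 0, 0, 0, -1], [0, 0, 1, 0, 0, 0, -1], [0, 0, 1, 0, 0, 0, -1], [0, 0, 1, 0, 0, 0, -1]]]}}

```text
time_s: 26.6
eef_pos: [438.5, 88.6, 215.4]
orientation: [-3.14, 0.002, 0.557]
ft_force: [-0.6, -0.2, -0.1]
opening: 85.3
finger_force: 0.0
```

>>> {"api": "jog_arm", "payload": {"targets": [[[0, 0, 1, 0, 0, 0, -1], [0, 0, 1, 0, 0, 0, -1], [0, 0, 1, 0, 0, 0, -1], [0, 0, 1, 0, 0, 0, -1], [0, 0, 1, 0, 0, 0, -1], [0, 0, 1, 0, 0, 0, -1], [0, 0, 1, 0, 0, 0, -1], [0, 0, 0, 0, 0, 0, -1], [0, 0, 0, 0, 0, 0, -1]]]}}

```text
time_s: 27.35
eef_pos: [438.7, 88.6, 215.8]
orientation: [3.141, 0.002, -0.273]
ft_force: [0.2, -0.7, -0.9]
opening: 85.5
finger_force: 0.0
```

```bash
python3 - <<'E'
from h import *
im=eyes.snapshot("wrist"); m=eyes.camera_model("wrist")
lm("wrist","housing",0,m); rect("wrist","housing",30,m)
eyes.snapshot("top"); lm("top","housing",0); rect("top","housing",30)
save(im,"w13"); go(438.5,89.5,15,-0.29)
E
```

```text
housing 0.75 [317. 218.] [437.   89.7]
housing 0.69 [array([440.2,  89.8]), array([54.1, 95.9]), np.float64(74.4)]
housing 0.37 [array([ 520.3, -444.6]), array([56.9, 65.3]), np.float64(1.2)]
pose [439.3  88.7 216.8] -0.275 units [-0.02 -0.02  5.05] turn 0.12
```

>>> {"api": "jog_arm", "payload": {"targets": [[[0, 0, 0, 0, -0.03, 0.6, -1], [0, 0, 0, 0, 0, 0.9, -1], [0, 0, 0, 0, 0, 0.9, -1], [0, 0, 0, 0, 0, 0.9, -1], [0, 0, 0, 0, 0, 0.9, -1], [0, 0, 0, 0, 0, 0.5, -1], [0, 0, 0, 0, 0, 0.35, -1], [0, 0, 0, 0, 0, 0.15, -1], [0, 0, 0, 0, 0, 0, -1], [0, 0, 0, 0, 0, 0, -0.6], [0, 0, 0, 0, 0, 0, -0.4], [0, 0, 0, 0, 0, 0, 0]]], "newtons": 80}}

```text
time_s: 28.65
eef_pos: [441.2, 89.9, 10.8]
orientation: [-3.141, -0.003, -0.277]
ft_force: [-24.3, -1.3, 34.2]
opening: 51.9
finger_force: 78.8
```

>>> {"api": "jog_arm", "payload": {"targets": [[[0, 0, 0, 0, 0, 0, 1], [0, 0, 0, 0, 0, 0, 1], [0, 0, 0, 0, 0, 0, 1], [0, 0, 0, 0, 0, 0, 1], [0, 0, 0, 0, 0, 0, 1]]]}}

```text
time_s: 29.07
eef_pos: [441.4, 89.9, 10.9]
orientation: [-3.14, -0.003, -0.277]
ft_force: [-1.2, -1.2, 6.9]
opening: 52.3
finger_force: 85.1
```

>>> {"api": "jog_arm", "payload": {"targets": [[[0, 0, 0, 0, 0, -0.2, 1], [0, 0, 0, 0, 0, -0.6, 1], [0, 0, 0, 0, 0, -0.9, 1], [0, 0, 0, 0, 0, -0.9, 1], [0, 0, 0, 0, 0, -0.9, 1], [0, 0, 0, 0, 0, -0.9, 1], [0, 0, 0, 0, 0, -0.6, 1], [0, 0, 0, 0, 0, -0.1, 1], [0, 0, 0, 0.5, 0.3, 0, 1], [0, 0, 0, 0.8, 0.5, 0, 1], [0, 0, 0, 0.8, 0.5, 0, 1], [0, 0, 0, 0.8, 0.5, 0, 1]]]}}

```text
time_s: 30.07
eef_pos: [531.7, -12.1, 211.9]
orientation: [3.141, 0.001, -0.276]
ft_force: [0.7, 1.8, -3.6]
opening: 52.3
finger_force: 84.9
```

>>> {"api": "jog_arm", "payload": {"targets": [[[0, 0, 0, 0.8, 0.5, 0, 1], [0, 0, 0, 0.8, 0.5, 0, 1], [0, 0, 0, 0.8, 0.5, 0, 1], [0, 0, 0, 0.7, 0.5, 0, 1], [0, 0, 0, 0.5, 0.3, 0, 1], [0, 0, -0.8, 0, 0, 0, 1], [0, 0, -1, 0, 0, 0, 1], [0, 0, -1, 0, 0, 0, 1], [0, 0, -1, 0, 0, 0, 1], [0, 0, -0.5, 0, 0, 0, 1], [0, 0, 0, 0, 0, 0, 1], [0, 0, 0, 0, 0, 0, 1]]]}}

```text
time_s: 31.07
eef_pos: [644.2, -138.8, 211.6]
orientation: [-3.141, 0.002, 0.237]
ft_force: [-0.2, 0.4, -3.3]
opening: 52.5
finger_force: 85.0
```

```bash
python3 - <<'E'
from h import *
im=eyes.snapshot("wrist"); m=eyes.camera_model("wrist")
lm("wrist","tray",0,m); rect("wrist","tray",8,m)
z=readout.get_state()["eef_pos"][2]-10.9; lm("wrist","housing",z,m); rect("wrist","housing",z+30,m)
eyes.snapshot("top"); lm("top","tray",0); rect("top","tray",8)
save(im,"w14"); go(644,-140,40,0.241)
E
```

```text
tray 0.7 [array([ 687.2, -132.1]), array([44.9, 87.2]), np.float64(12.6)]
housing 0.65 [321. 297.] [ 642.9 -141. ]
housing 0.75 [array([ 652.3, -137.3]), array([84.4, 53.4]), np.float64(13.1)]
tray 0.87 [array([ 604.2, -157.2]), array([77.1, 78.1]), np.float64(71.3)]
pose [ 644.9 -139.   212.9] 0.239 units [-0.03  0.02  4.32] turn -0.02
```

View pics/w14.png

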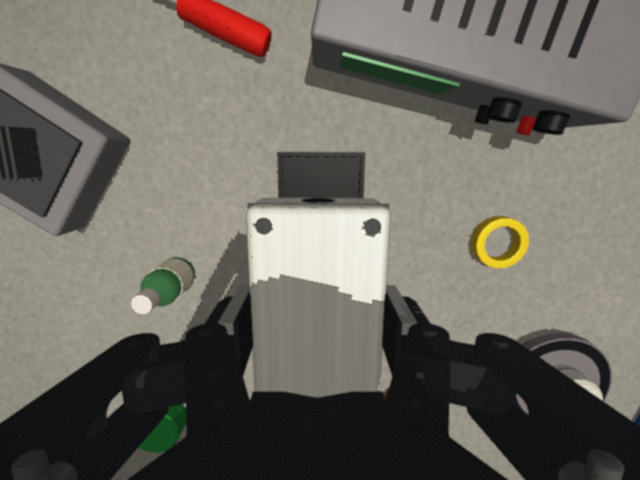

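Tray's far edge runs (278,153)–(364,153), parallel to the housing's front edge (249,207)–(388,207).

```bash
python3 - <<'E'
from h import *
m=eyes.camera_model("wrist"); s=readout.get_state(); p=s["eef_pos"]
a,b=px2w("wrist",(278,153),8,m),px2w("wrist",(364.5,153),8,m); e=b-a; th=np.arctan2(e[0],-e[1]); th=np.arctan2(*e)  # noqa
x=np.array([-e[1],e[0]])/np.linalg.norm(e); print("tray w",np.linalg.norm(e),"yaw",np.arctan2(x[1],x[0])); c=(a+b)/2-63*x; print("tray c",c)
h=[px2w("wrist",(u,207),p[2]+19.1,m) for u in (249,388.5)]; e=h[1]-h[0]; x=np.array([-e[1],e[0]])/np.linalg.norm(e); print("w",np.linalg.norm(e),np.arctan2(x[1],x[0]),"housing c",(h[0]+h[1])/2-48*x,p)
E
```

```text
tray w 84.7170391707065 yaw 0.2383320225039855
tray c [ 647.5383458  -142.55617784]
w 50.708731225781214 0.23838928626336917 housing c [ 643.71533106 -140.03217664] [ 644.9122619  -138.97017952  212.91315402]
```

>>> {"api": "jog_arm", "payload": {"targets": [[[0, 0, 0, 0.05, 0.06, 0.5, 1], [0, 0, 0, 0, 0, 0.8, 1], [0, 0, 0, 0, 0, 0.9, 1], [0, 0, 0, 0, 0, 0.9, 1], [0, 0, 0, 0, 0, 0.8, 1], [0, 0, 0, 0, 0, 0.5, 1], [0, 0, 0, 0, 0, 0.2, 1], [0, 0, 0, 0, 0, 0.1, 1], [0, 0, 0, 0, 0, 0, 1], [0, 0, 0, 0, 0, 0, 1]]]}}

```text
time_s: 32.3
eef_pos: [649.0, -141.3, 27.1]
orientation: [3.14, -0.003, 0.239]
ft_force: [-0.5, -0.2, -2.2]
opening: 52.2
finger_force: 84.8
```

>>> {"api": "jog_arm", "payload": {"targets": [[[0, 0, 0, -0.04, 0, 0.1, 1], [0, 0, 0, 0, 0, 0.08, 1], [0, 0, 0, 0, 0, 0.05, 1], [0, 0, 0, 0, 0, 0.03, 1], [0, 0, 0, 0, 0, 0.03, 1], [0, 0, 0, 0, 0, 0, 1], [0, 0, 0, 0, 0, 0, 1]]]}}

```text
time_s: 32.88
eef_pos: [646.1, -141.4, 15.0]
orientation: [3.141, -0.0, 0.239]
ft_force: [-6.0, 0.6, 8.3]
opening: 52.2
finger_force: 86.3
```

On the tray floor with 8 N. Releasing, lifting, checking.

>>> {"api": "jog_arm", "payload": {"targets": [[[0, 0, 0, 0, 0, 0, -0.5], [0, 0, 0, 0, 0, 0, -0.8], [0, 0, 0, 0, 0, 0, -1], [0, 0, 0, 0, 0, 0, -1], [0, 0, 0, 0, 0, 0, -1], [0, 0, 0, 0, 0, -0.5, -1], [0, 0, 0, 0, 0, -0.9, -1], [0, 0, 0, 0, 0, -1, -1], [0, 0, 0, 0, 0, -1, -1], [0, 0, 0, 0, 0, -1, -1], [0, 0, 0, 0, 0, -0.6, -1], [0, 0, 0, 0, 0, 0, -1]]]}}

```text
time_s: 33.88
eef_pos: [649.5, -142.3, 222.4]
orientation: [3.135, -0.011, 0.239]
ft_force: [0.3, 0.0, 0.0]
opening: 85.4
finger_force: 0.0
```

```bash
python3 - <<'E'
from h import *
im=eyes.snapshot("wrist"); m=eyes.camera_model("wrist")
rect("wrist","housing",34,m); rect("wrist","tray",8,m); s=eyes.snapshot("side")
o=np.zeros((600,800,3),np.uint8); o[:300,:400]=cv2.resize(im,(400,300)); o[300:,:400]=cv2.resize(s,(400,300)); o[:300,400:]=cv2.resize(im[120:270,230:430],(400,300),interpolation=cv2.INTER_CUBIC)
o[300:,400:]=cv2.resize(s[120:420,100:500],(400,300)); save(o,"w15"); print(readout.get_state()["eef_pos"])
E
```

```text
tray 0.77 [array([ 645.8, -141.1]), array([127.3,  87.1]), np.float64(13.5)]
[ 645.04399291 -140.97067218  211.39462808]
```

View pics/w15.png

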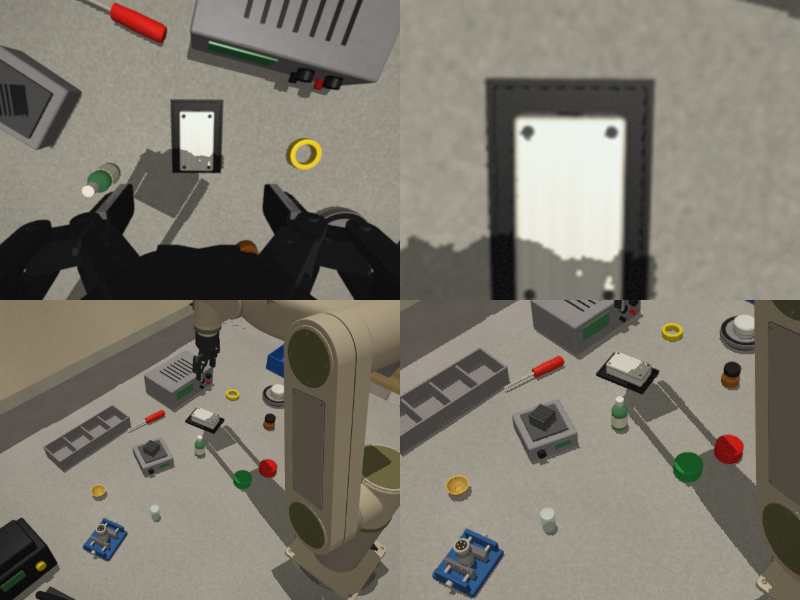

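All four parts are in place, and the bottle and vial are still standing. Handing in.

```bash
python3 -c "
from bench import ticket; print(ticket.close_job())"
```

```text
the job is handed in; nothing more can be done
None
```

The job is handed in at about 34 s of the 144 s: the shell is seated in the vise, the heat sink is on the preheater, the cover is on the turntable and the housing is flat in the tray, with the bottle and vial left standing; I viewed 16 pictures, two over the limit of 14.

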